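# Press a frame joint home with a ratchet bar clamp and lift the frame out

## Robot

A 6-joint arm with a two-finger parallel gripper is mounted at the origin on a cart in front of the work surface, level with it; the furniture and walls round the work are solid. World frame = base frame: x ahead of the robot, y to its left, z up, the work surface at z = 0. Lengths are in m, angles in degrees, forces in N, time in s.
With the tool pointing down it reaches from about 0.25 to 0.725 m from the base axis. Payload 9.7 kg.
Tool frame: the origin (TCP) lies midway between the tips of the shut fingers; the grasp point (between the pads) lies 19 mm behind it (bot.hold_point_z is the distance from the TCP to the grasp point, in m); z points along the fingers, y is the line along which they close (so a half turn about z gives the same grasp; the last joint's range is limited). The gripper opens to 85 mm and grips with 20 to 120 N. Pads are 22 mm wide; open, the fingers measure 114 mm over their backs; the gripper's body (76 mm by 85 mm) begins 54 mm behind the grasp point. The pads swing forward as they close: fully open they stand 13 mm farther back than shut.
Start: joints at [0, 4.979, 10.078, 95.1, 0, 90], TCP at [0.55, -0, 0.231] pointing down, gripper open.
Joint ranges: [-179.16, 179.16], [-48.56, 103.87], [-65.8, 70.77], [-126.05, 130.52], [-82.76, 87.17], [-180, 180]. Speed limits (degrees/s): [127.2, 127.2, 147.25, 180, 180, 180].

## Interface

Orientations are given as [roll, pitch, yaw] about the fixed x, y, z axes, in that order (R = Rz(yaw) Ry(pitch) Rx(roll)).
In Python, from workcell import bot gives the robot as it stands.
- The arm moves only by the tool play_rows, never from a script. Its argument "steps" is a list that holds one entry, the list of rows, each a list of 4 numbers: the shift along the tool's x, y, z in m, then the turn about the tool's z in rad. In form: [[[tx, ty, tz, yaw], ...]]. A call has exactly 5 rows; each row shifts and turns the commanded pose from where the row before left it, along the tool's axes as they then stand; what a row does not reach is not made up. A row lasts 1/12 s, in which the tool goes at most 41.7 mm and 7.16 degrees, less where a joint would pass 70% of its speed; a pose out of reach is approached as far as the arm can. A call is refused whole if a number of a shift passes 0.0417 or a number of a turn 0.125, either way. A call with a gripper value outside its range is refused whole. "gripper" is the finger opening in m, from 0 to 0.0854, set as the call begins (left out, the last holds). The fingers move at their own pace and stop on an object; "squeeze" is the grip in N (left out, the last holds). Time passes only in rows, so rows that do not move let the fingers close, or fill a call up. It gives the time, the measured TCP pose, the force, the opening and the grip force at its end, in the units of the state.
- bot.get_obs(): the state, without advancing time (a new reading comes with each control period).
- bot.camera(name): name is "scene" or "side" or "wrist"; returns a dict with "img" (420x560x3 uint8, blue, green, red), "vfov" (degrees; the focal length in pixels is half the picture's height over the tangent of half this angle, whatever the lens; pixels are square), "cx", "cy" (the principal point, pixels), "xyz" and "attitude" of the camera in the world. Camera axes: x right, y down, z forward; pixel columns grow to the right and rows downward; lengths in m; the calibration is good to about 2 mm. A picture is of the moment at which its call begins. There is no depth.
- bot.job_done(): hands the job in; it is judged then, once.
The state is a dict: "time": time; "q": joint angles; "qd": joint speeds; "joint_efforts": joint torques, N m; "ee_pos": TCP position; "tcp_rot": TCP orientation; "wrist_force": force on the tool from outside, world axes, zero at the start; "torque": the same for the moment, N m; "opening": finger opening in m; "grasp_force": force on a finger pad.
Only numpy, scipy, OpenCV 4.12 (cv2) and the standard library are available. Lean on these libraries where they do the work, as an engineer would, in place of code of your own. Each camera call takes 0.05 s, during which the arm holds its last target. There are 200 camera calls.

## Task

The small pine frame in the sloping press still has its top rail standing off: pump the clamp's trigger until the rail's shoulders are tight on the stiles. Then press the clamp's release lever, slide the head fully back up the bar, lift the frame out and set it down gently, flat across the two bearer strips lying on the bench. Do not knock the glue bottle over.

Things in the scene. Friction and masses are not known exactly. Their poses are not given: they have to be found in the camera images.
- press: Wooden press stand fixed to the bench, about 310 long, 172 wide, 200 mm high at the back. Origin on the bench in the middle of its footprint; x points along its length towards the high end (roughly away from the robot), y across, z up. Its bed slopes 28 degrees. Two runners (outer edges 140 mm apart, inner 56) carry the work; a serrated steel bar lies between them, 4 mm lower.
- ledge (a point): Middle of the face of the ledge (24 mm high) that stops the work at the bed's low end, at the height of the runners' tops. Its axes are the bed's: x = u, up-slope, 28 degrees above level; y across; z = n, square off the bed. It lies 150 mm in front of the press's origin and 36 mm above the bench. All u, n below are in these axes.
- clamp_head (a joint): Travel of the clamp head down the bar (m): 0 = fully back at the top, where it starts; stop at 0.046. Its rubber-faced jaw, 62 wide, 28 mm high, is at u = 154 mm when 0 and meets the closed rail at 0.036. A pawl lets it go down-slope only; friction 6 N. A full trigger stroke gains about 12 mm (two teeth). With the release lever pressed, 9 N slides it back.
- clamp_trigger (a joint): Trigger swing (rad): 0 = out (spring return), 0.24 = right in, its grip point then 27 mm nearer the handle. 5 to 6 N for the spring, about 20 N in all while pressing the rail. The head may also be pushed down-slope by its handle, so a gripper squeezing trigger and handle together can stay put during a stroke. Let it out fully between strokes: only right out does it lift the drive pawl off the teeth.
- release_lever (a joint): Release lever (rad): 0 = at rest, locked; the head is free from about 0.19; bottom stop 0.28. At the thumb pad that is 7 and 10 mm down, along -n (the pad also goes 5 to 8 mm up-slope). 2 N to start, 5 N at the bottom (up to 15 N if the work is clamped very hard); it springs back.
- top_rail (a joint): Gap (m) between the top rail and the shoulders of the two stiles: 0 = tight, 0.014 to 0.024 at the start. The rail slides stiffly (12 N) on two tenons and stays where it is pushed.
- handle_grip (a point): Middle of the clamp's fixed upright black handle, 56 mm off the runners; axes as the bed's. It stands along n, 16 mm thick along u, 28 wide, its end 90 mm off the runners. It rides with the head. The trigger is down-slope of it, the release lever up-slope. Apart from these three the head is under 29 mm high.
- trigger_grip (a point): Middle of the steel trigger blade, also about 56 mm off the runners, down-slope of the handle and parallel to it: 10 mm thick along u, 24 wide, its end 85 mm off the runners. Trigger and handle measure 59 mm along u over their outer faces at rest, 32 mm squeezed in. Down-slope of it nothing is higher than 29 mm off the runners.
- release_pad (a point): Middle of the top face of the release lever's steel thumb pad, about 65 mm up-slope of the handle's middle and 23 mm off the runners. The pad is 42 mm long along u, 30 wide; across its up-slope end, 19 mm from this point, a lip stands up 9 mm, against which a fingertip can pull the head back while it holds the pad down.
- frame: Loose pine frame lying on the bed against the ledge, 150 wide (y), 118 long when closed (x), 22 thick (z), 0.32 kg. Origin in the middle of the closed frame's underside; x points from the bottom rail to the top rail (up-slope at the start).
- frame_center (a point): Centre of the closed frame, 11 mm above its underside. Bottom rail at x -59 to -25 mm; stiles 30 wide, their outer edges 73 mm from the middle. The window inside the closed frame is 50 (x) by 86 mm (y).
- rail_center (a point): Centre of the top rail: 34 along the frame's x, 150 wide, 22 thick; 42 mm from frame_center when closed. It can be gripped across its 34 mm; with the rail tight and the head fully back there are 36 mm between it and the jaw for a finger.
- stickers: Two parallel wooden bearer strips fixed to the bench, each 200 long (x), 22 wide, 20 high, 90 mm apart centre to centre (y). Origin on the bench, in the middle between them.
- stickers_top (a point): Middle between the two strips, at the height of their tops (20 mm): the middle of the frame belongs above it, the frame's long side (its y) across both strips. Either way round will do.
- glue_bottle: White glue bottle with an orange nozzle, standing on the bench near its back, 54 mm thick, 165 high; origin in the middle of its base.

How it is judged (in metres and radians):
On the way, in this order (a step that is already met when the one before it is completed fails the run):
1. the top rail is pressed tight by squeezing the clamp's trigger (value of joint top_rail below 0.0015 m and value of joint clamp_trigger above 0.02 rad), for 0.1 s.
2. the clamp head is slid fully back up the bar, the rail still tight (value of joint clamp_head below 0.006 m and value of joint top_rail below 0.002 m), for 0.2 s.
At the end, for the whole second after the job is handed in: The frame lies flat and still on both bearer strips, its middle within 40 mm of the middle between them, its rail tight (gap under 2 mm), and the clamp head is back within 6 mm of the top of its travel (all of step 2 and horizontal distance between frame_center and stickers_top below 0.04 m and height (world z) of frame_center between 0.026 and 0.036 m and angle between frame's own z axis and vertical below 0.06 rad and linear speed of frame below 0.02 m/s); the robot touches nothing.
It fails at once if the frame is dropped or slammed down (faster than 0.6 m/s close to the bearer strips) (height (world z) of frame_center below 0.06 m and linear speed of frame above 0.6 m/s).
It fails at once if the glue bottle is knocked over (angle between glue_bottle's own z axis and vertical above 0.6 rad).
It also fails if it takes over 61 s, if anything falls off the work surface, if the arm or the gripper's body presses on something with over 40 N, if the wrist force passes 120 N, or if a joint passes its speed limit or range.

## Working session

There is one attempt and no reset: what is moved stays moved. The work goes in short steps, Python scripts to look and compute and a tool call to move; the robot and the scene stay as the last step left them, time stands still between calls to the robot, and variables do not carry over. Pictures are saved under pics/ and viewed, at most 10 in all, crops included, and the job is handed in when it is done.

Besides the shell and the picture viewer there is one more tool, called after "Call:" by a JSON object that holds its "fn" and its "kwargs". play_rows: Moves the arm, as the interface text tells. Its arguments: {"type":"object","properties":{"steps":{"type":"array","items":{"type":"array","items":{"type":"array","items":{"type":"number"}}}},"gripper":{"type":"number"},"squeeze":{"type":"number"}},"required":["steps"]}

```bash
mkdir -p pics; ls; python3 - <<'E'
from workcell import bot
import cv2
for n in("scene","side","wrist"):
    c=bot.camera(n); cv2.imwrite(f"pics/{n}0.png",c["img"]); print(n,{k:v for k,v in c.items() if k!="img"})
print(bot.get_obs(), bot.hold_point_z)
E
```

```text
pics
scene {'vfov': 46.416090615667585, 'cx': 271.28884665418076, 'cy': 210.6522338225655, 'xyz': array([ 0.19044376, -0.75772262,  0.73013607]), 'attitude': array([-124.89696982,    1.09707411,  -29.21187497])}
side {'vfov': 56.9014051031373, 'cx': 282.2817091224147, 'cy': 206.26893267012554, 'xyz': array([ 0.21280118, -0.78791943,  0.576266  ]), 'attitude': array([-117.08305737,   -0.7273487 ,  -25.72784739])}
wrist {'vfov': 65.27722429145348, 'cx': 279.3169927204528, 'cy': 208.46650271433268, 'xyz': array([0.54899325, 0.07359769, 0.37300032]), 'attitude': array([1.63484735e+02, 1.03832996e-01, 5.30695566e-03])}
{'time': 0.15, 'q': array([6.39095428e-04, 5.00397118e+00, 1.00437586e+01, 9.50986148e+01,
       3.25296615e-04, 9.00020074e+01]), 'qd': array([ 0.00688234, -0.13168842,  0.06582716,  0.05545727, -0.03222429,
       -0.00623905]), 'joint_efforts': array([-3.04631758e-03, -5.20762289e+01,  4.65044117e+01,  1.38444663e-02,
       -2.16874664e-04, -1.82086734e-05]), 'ee_pos': array([5.49825349e-01, 7.75101422e-06, 2.30734798e-01]), 'tcp_rot': array([-1.79941173e+02, -3.23235378e-04,  8.99986314e+01]), 'wrist_force': array([-0.61979349,  0.23372383, -0.05928085]), 'torque': array([-0.01229689, -0.01570288, -0.00313418]), 'grasp_force': 0.0, 'opening': 0.08565638071564548} 0.0187
```

View pictures.

View pics/scene0.png

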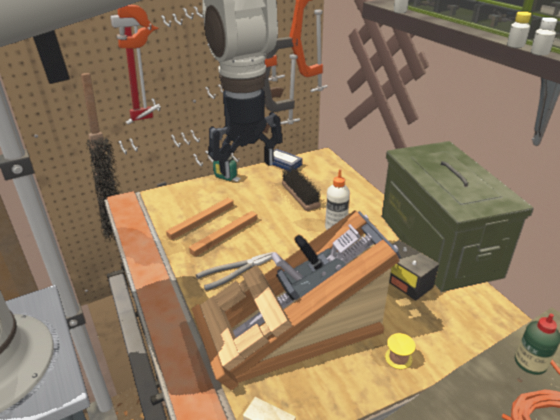

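View pics/side0.png

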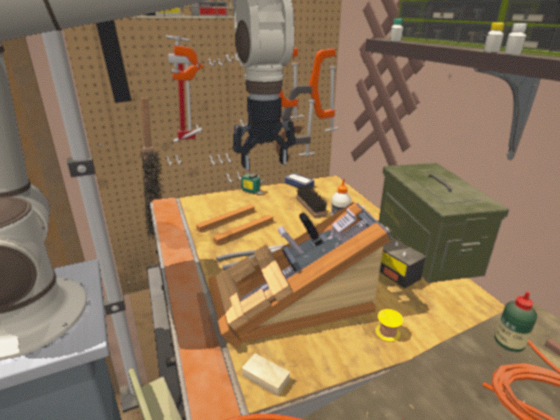

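View pics/wrist0.png

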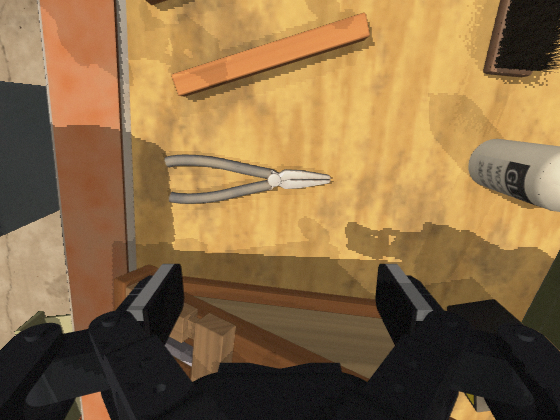

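```bash
cat > h.py <<'E'
import numpy as np, cv2
from scipy.spatial.transform import Rotation as R
from workcell import bot
def rays(c,uv):
    f=210/np.tan(np.radians(c["vfov"])/2)
    uv=np.atleast_2d(uv).astype(float)
    d=np.c_[(uv[:,0]-c["cx"])/f,(uv[:,1]-c["cy"])/f,np.ones(len(uv))]
    return d@R.from_euler("xyz",c["attitude"],degrees=True).as_matrix().T
def onz(c,uv,z):
    d=rays(c,uv); o=c["xyz"]; return o+d*((z-o[2])/d[:,2])[:,None]
def proj(c,p):
    f=210/np.tan(np.radians(c["vfov"])/2)
    q=(np.atleast_2d(p)-c["xyz"])@R.from_euler("xyz",c["attitude"],degrees=True).as_matrix()
    return np.c_[c["cx"]+f*q[:,0]/q[:,2],c["cy"]+f*q[:,1]/q[:,2]]
E
python3 - <<'E'
from h import *
np.set_printoptions(precision=3,suppress=True)
c=bot.camera("scene"); s=bot.camera("side"); w=bot.camera("wrist")
print(onz(c,[(228,378),(383,333)],0)); print(onz(s,[(237,346),(375,311)],0))
print(onz(c,[(170,234),(231,203),(193,250),(256,217),(337,224)],.02))
print(onz(w,[(180,93),(364,30)],.02))
print(onz(c,[(299,238)],.23),onz(s,[(309,222)],.23))
E
```

```text
[[ 0.374 -0.246  0.   ]
 [ 0.673 -0.302  0.   ]]
[[ 0.375 -0.269  0.   ]
 [ 0.676 -0.302  0.   ]]
[[0.42  0.176 0.02 ]
 [0.602 0.222 0.02 ]
 [0.445 0.092 0.02 ]
 [0.629 0.133 0.02 ]
 [0.785 0.006 0.02 ]]
[[0.447 0.091 0.02 ]
 [0.63  0.149 0.02 ]]
[[ 0.533 -0.219  0.23 ]] [[ 0.528 -0.256  0.23 ]]
```

Call:
{"fn": "play_rows", "kwargs": {"steps": [[[-0.02,-0.004,-0.035,0],[-0.03,-0.004,-0.03,0],[-0.035,-0.004,-0.03,0],[-0.035,-0.004,-0.025,0],[-0.03,-0.004,-0.02,0]]]}}

```text
time: 0.72
ee_pos: [0.5301, -0.1461, 0.3687]
tcp_rot: [179.9, 0.0, 90.0]
wrist_force: [0.7, 0.3, 0.4]
opening: 0.0854
grasp_force: 0.0
```

```bash
python3 - <<'E'
from h import *
w=bot.camera("wrist"); cv2.imwrite("pics/w1.png",w["img"]); print(bot.get_obs()["ee_pos"],w["xyz"],w["attitude"])
E
```

```text
[ 0.52957506 -0.15028105  0.37155438] [ 0.52888911 -0.07242543  0.51106541] [ 1.63450673e+02 -5.55656525e-02  2.53188785e-02]
```

View pics/w1.png

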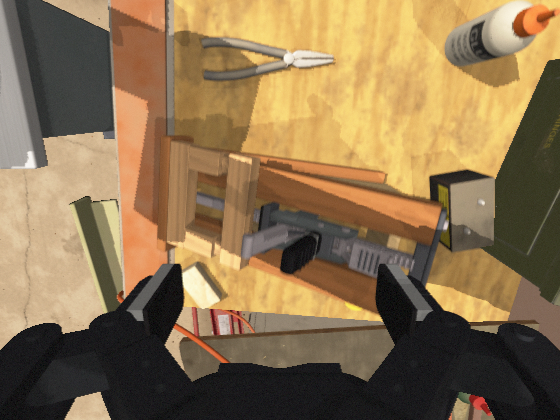

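```bash
python3 - <<'E'
import cv2
i=cv2.imread("pics/w1.png")[120:320,150:460]
i=cv2.resize(i,None,fx=2.5,fy=2.5,interpolation=cv2.INTER_CUBIC)
cv2.imwrite("pics/w1c.png",i)
E
```

```text
(no output)
```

View pics/w1c.png

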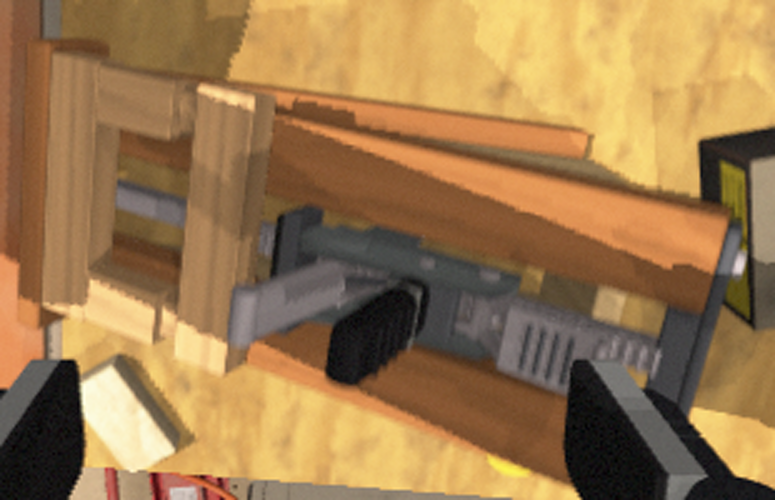

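```bash
cat > fit.py <<'E'
from h import *
from scipy.optimize import least_squares
def bed(p,q):
    """u,y,n (m) -> world for press pose p=(X,Y,yawdeg)"""
    q=np.atleast_2d(q); t=np.radians(28)
    l=np.c_[-.150+q[:,0]*np.cos(t)-q[:,2]*np.sin(t),q[:,1],.036+q[:,0]*np.sin(t)+q[:,2]*np.cos(t)]
    return l@R.from_euler("z",p[2],degrees=True).as_matrix().T+[p[0],p[1],0]
E
python3 - <<'E'
from fit import *
np.set_printoptions(precision=4,suppress=True)
w=bot.camera("wrist"); c=bot.camera("scene"); s=bot.camera("side")
px=np.array([(53,53),(43,303),(198,85),(177,350),(103,64),(80,278)])/2.5+[150,120]
def pts(x):
    g=x[3]; return bed(x,[(0,.075,.022),(0,-.075,.022),(.084+g,.075,.022),(.084+g,-.075,.022),(.034,.075,.022),(.034,-.075,.022)])
f=lambda x:(proj(w,pts(x))-px).ravel()
r=least_squares(f,[.53,-.2,-10,.018]); print(r.x, r.fun.reshape(-1,2))
p=r.x
print("scene frame",proj(c,pts(p)))
print("bed corners scene",proj(c,bed(p,[(0,-.07,0),(0.2,-.07,0)])))
print("jaw",proj(w,bed(p,[(.154,.031,.028),(.154,-.031,.028)])),)
cv2.imwrite("pics/c1.png",np.hstack([cv2.resize(c["img"][190:390,190:400],None,fx=1.9,fy=1.9,interpolation=cv2.INTER_CUBIC),cv2.resize(s["img"][170:370,200:410],None,fx=1.9,fy=1.9,interpolation=cv2.INTER_CUBIC)]))
E
```

```text
[ 0.5294 -0.2102 -8.6499  0.016 ] [[ 0.2703 -3.582 ]
 [-1.2112 -2.6119]
 [ 1.7942 -2.6447]
 [-1.4094  0.1938]
 [-0.7478 -3.6013]
 [ 1.1188 14.3187]]
scene frame [[200.0085 305.5964]
 [221.6489 367.1877]
 [243.1533 275.3446]
 [271.0339 332.7813]
 [214.6533 295.3279]
 [238.4078 355.5118]]
bed corners scene [[227.6143 370.3496]
 [324.5572 302.851 ]]
jaw [[260.8429 196.5926]
 [254.3036 243.998 ]]
```

View pics/c1.png

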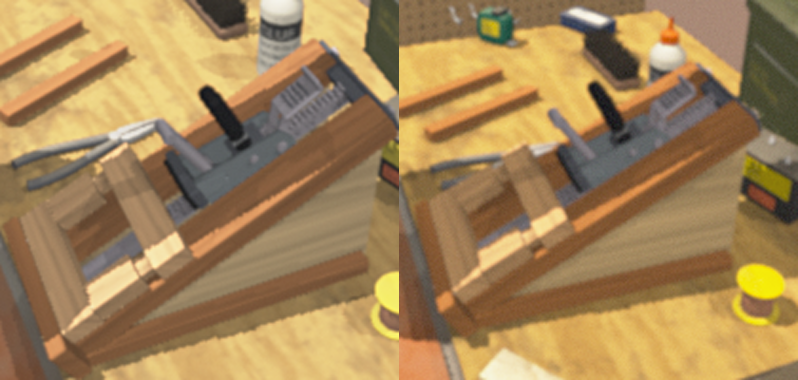

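```bash
python3 - <<'E'
from fit import *
np.set_printoptions(precision=4,suppress=True)
w=bot.camera("wrist"); c=bot.camera("scene"); s=bot.camera("side")
px=np.array([(53,53),(43,303),(198,85),(177,350),(103,64)])/2.5+[150,120]
P=[(0,.075,.022),(0,-.075,.022),(.084,.075,.022),(.084,-.075,.022),(.034,.075,.022)]
def pts(x):
    q=np.array(P); q[2:4,0]+=x[3]; return bed(x,q)
f=lambda x:np.r_[(proj(w,pts(x))-px),proj(c,pts(x)[[1,3]])-[(225.8,366.3),(272,331)],proj(w,bed(x,[(.154,.031,.028)]))-[[262,203]]].ravel()
r=least_squares(f,[.53,-.2,-10,.018],loss="soft_l1"); print(r.x, f(r.x).reshape(-1,2)); p=r.x
g=lambda h:np.r_[proj(w,bed(p,[(h[0],h[1],.090)]))-[(288,258)],proj(c,bed(p,[(h[0],h[1],.090)]))-[(299,239.5)],proj(s,bed(p,[(h[0],h[1],.090)]))-[(303,217.5)]].ravel()
r=least_squares(g,[.2,0]);print("handle u,y",r.x,r.fun)
g=lambda h:np.r_[proj(w,bed(p,[(h[0],h[1],.085)]))-[(246,247)],proj(c,bed(p,[(h[0],h[1],.085)]))-[(273,256.5)],proj(s,bed(p,[(h[0],h[1],.085)]))-[(282,231.5)]].ravel()
r2=least_squares(g,[.16,0]);print("trig u,y",r2.x,r2.fun)
print(bed(p,[(r.x[0],0,.056),(r2.x[0],0,.056),(r.x[0]+.065,0,.023)]))
E
```

```text
[ 0.5324 -0.206  -7.467   0.0137] [[ 0.3601  0.2329]
 [ 0.7754  1.7849]
 [ 0.7216 -0.1931]
 [-0.303   3.4592]
 [-0.5864 -0.1273]
 [-2.1158 -0.4574]
 [-0.5694  0.535 ]
 [ 0.2785 -3.7616]]
handle u,y [ 0.2238 -0.0021] [-0.6011  1.8232 -1.1097 -1.2519 -1.9004 -3.2503]
trig u,y [ 0.1732 -0.0052] [ 0.1882 -1.0096  2.5037  2.0599 -1.2873 -0.7215]
[[ 0.5535 -0.2088  0.1905]
 [ 0.5093 -0.203   0.1668]
 [ 0.6258 -0.2182  0.1919]]
```

Call:
{"fn": "play_rows", "kwargs": {"steps": [[[-0.02,0,0.03,0],[-0.02,0,0.03,0],[-0.017,0,0.03,0.03],[0,0,0.02,0.05],[0,0,0,0.051]]]}}

```text
time: 1.48
ee_pos: [0.5291, -0.2007, 0.2507]
tcp_rot: [-179.5, -0.1, 82.4]
wrist_force: [-1.0, -0.6, -0.6]
opening: 0.0854
grasp_force: 0.0
```

```bash
python3 - <<'E'
from fit import *
np.set_printoptions(precision=4,suppress=True)
o=bot.get_obs();print(o["ee_pos"],o["tcp_rot"],o["time"])
w=bot.camera("wrist"); c=bot.camera("scene"); s=bot.camera("side")
cv2.imwrite("pics/c2.png",np.hstack([cv2.resize(w["img"],(450,338)),cv2.resize(s["img"][170:320,220:375],None,fx=2.25,fy=2.25,interpolation=cv2.INTER_CUBIC)]))
cv2.imwrite("pics/w2full.png",w["img"])
E
```

```text
[ 0.5291 -0.2007  0.2507] [-179.5406   -0.1083   82.3851] 1.4833
```

View pics/c2.png

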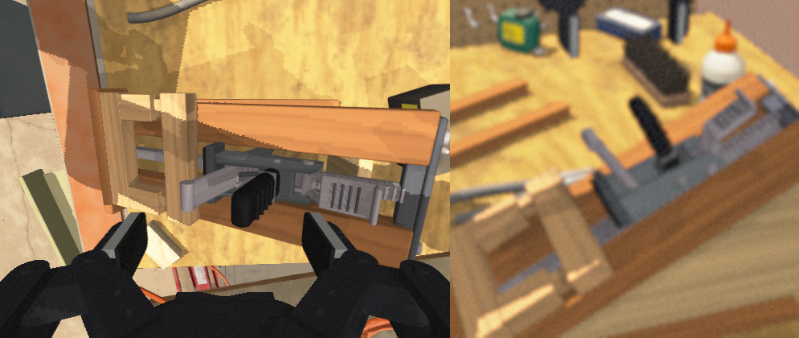

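```bash
python3 - <<'E'
from fit import *
np.set_printoptions(precision=1,suppress=True)
w=bot.camera("wrist");p=[.5324,-.206,-7.467]
q=[(0,.075,.022),(0,-.075,.022),(.0977,.075,.022),(.0977,-.075,.022),(.154,.031,.028),(.224,0,.09),(.174,0,.085),(.288,.015,.023),(.288,-.015,.023)]
uv=proj(w,bed(p,q)); print(uv/1.2444)
i=w["img"].copy()
for a in uv: cv2.circle(i,tuple(int(v) for v in a),3,(255,0,255),1)
cv2.imwrite("pics/w2o.png",cv2.resize(i[100:310,100:500],None,fx=2,fy=2,interpolation=cv2.INTER_CUBIC)); print(bot.get_obs()["ee_pos"])
E
```

```text
[[100.   92.2]
 [114.  202.4]
 [160.2  92.7]
 [168.3 217.7]
 [201.8 138.1]
 [237.3 201.4]
 [185.7 187.6]
 [343.1 170.4]
 [338.5 203.9]]
[ 0.5 -0.2  0.3]
```

View pics/w2o.png

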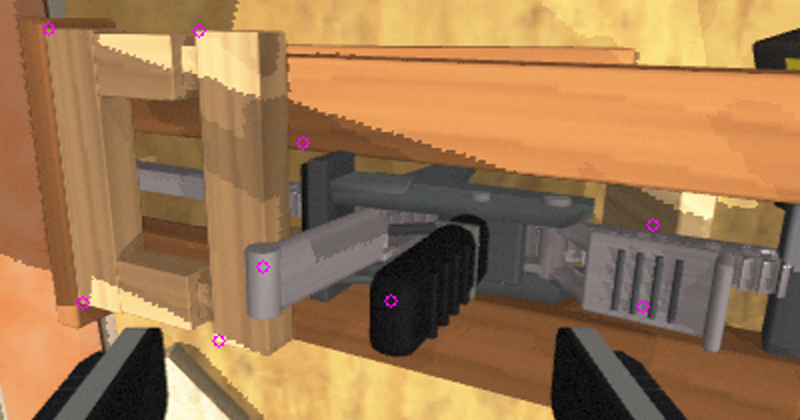

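```bash
python3 - <<'E'
from fit import *
np.set_printoptions(precision=4,suppress=True)
w=bot.camera("wrist");c=bot.camera("scene");s=bot.camera("side")
H=np.array
def pts(x):
    g,h,t=x[3:6]; return bed(x,[(0,.075,.022),(0,-.075,.022),(.084+g,.075,.022),(.084+g,-.075,.022),(.154,.031,.028),(h,0,.09),(t,0,.085)])
wp=H([(48,30),(75,312),(199,31),(217,346),(303,163),(390,328),(264,283),])/2+100
def f(x):
    P=pts(x)
    return np.r_[proj(w,P)-wp,proj(c,P[[1,3,5,6]])-[(225.8,366.3),(272,331),(299,239.5),(273,256.5)],proj(s,P[5:7])-[(303,217.5),(282,231.5)]].ravel()
r=least_squares(f,[.53,-.2,-8,.016,.224,.174],loss="soft_l1");p=r.x
print(p,f(p).reshape(-1,2)); h,t=p[4:6]
print(bed(p,[(h,0,.056),(t,0,.056),(h+.065,0,.023),(h+.008,0,.041),(t-.005,0,.085)]),bot.get_obs()["ee_pos"])
E
```

```text
[ 0.5303 -0.2126 -9.2834  0.0159  0.2258  0.1762] [[ 1.5078  1.2848]
 [ 1.0528 -3.1309]
 [ 3.0385  5.1528]
 [-1.1305  1.957 ]
 [-1.0252 -2.7391]
 [ 0.1026 -2.5838]
 [-0.1674 -0.0466]
 [-3.8409  1.0327]
 [-0.4876  2.3813]
 [ 0.4092 -0.0885]
 [ 3.4071  1.42  ]
 [-0.7148 -2.5544]
 [-0.4863 -1.3047]]
[[ 0.5531 -0.2164  0.1914]
 [ 0.5099 -0.2093  0.1682]
 [ 0.625  -0.2281  0.1928]
 [ 0.567  -0.2186  0.182 ]
 [ 0.4921 -0.2064  0.1914]] [ 0.531  -0.2012  0.2575]
```

Call:
{"fn": "play_rows", "kwargs": {"steps": [[[-0.006,0,0.01,0.03],[-0.0055,0,0.02,0],[0,0,0.02,0],[0,0,0.02,0],[0,0,0.0155,0]]]}}

```text
time: 2.25
ee_pos: [0.5285, -0.2133, 0.1691]
tcp_rot: [-179.9, -0.0, 80.7]
wrist_force: [-0.7, 0.0, 0.2]
opening: 0.0855
grasp_force: 0.0
```

Call:
{"fn": "play_rows", "kwargs": {"steps": [[[0,0,0,0],[0,0,0,0],[0,0,0,0],[0,0,0,0],[0,0,0,0]]], "gripper": 0.06, "squeeze": 20}}

```text
time: 2.67
ee_pos: [0.5311, -0.2137, 0.173]
tcp_rot: [179.7, 0.0, 80.7]
wrist_force: [7.8, -1.4, 4.3]
opening: 0.0599
grasp_force: 9.1
```

```bash
python3 - <<'E'
from fit import *
c=bot.camera("scene");w=bot.camera("wrist"); s=bot.camera("side")
cv2.imwrite("pics/c3.png",np.hstack([cv2.resize(w["img"][60:420,80:500],(420,360)),cv2.resize(s["img"][170:320,220:375],(372,360))]))
E
```

```text
(no output)
```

View pics/c3.png

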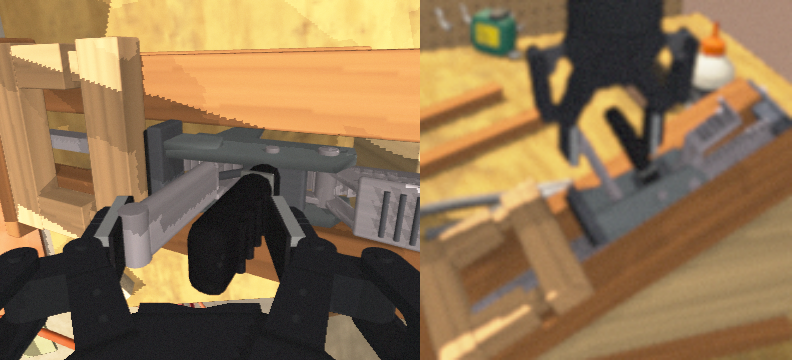

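Call:
{"fn": "play_rows", "kwargs": {"steps": [[[0,0,0,0],[0,0,0,0],[0,0,0,0],[0,0,0,0],[0,0,0,0]]], "gripper": 0.03, "squeeze": 50}}

```text
time: 3.23
ee_pos: [0.5316, -0.214, 0.1752]
tcp_rot: [179.5, 0.1, 80.7]
wrist_force: [4.6, -0.1, 14.4]
opening: 0.0389
grasp_force: 47.4
```

Call:
{"fn": "play_rows", "kwargs": {"steps": [[[0,0,0,0],[0,0,0,0],[0,0,0,0],[0,0,0,0],[0,0,0,0]]]}}

```text
time: 3.65
ee_pos: [0.5316, -0.214, 0.1753]
tcp_rot: [179.5, 0.1, 80.7]
wrist_force: [4.3, -0.3, 14.3]
opening: 0.0393
grasp_force: 47.3
```

Call:
{"fn": "play_rows", "kwargs": {"steps": [[[0,0,0,0],[0,0,0,0],[0,0,0,0],[0,0,0,0],[0,0,0,0]]], "gripper": 0.0854}}

```text
time: 4.07
ee_pos: [0.5285, -0.2129, 0.1707]
tcp_rot: [-179.9, -0.0, 80.8]
wrist_force: [-2.5, 0.8, -2.5]
opening: 0.0858
grasp_force: 1.5
```

```bash
cat > head.py <<'E'
from fit import *
p=[.5303,-.2126,-9.28]
def head():
    """head travel (mm) seen in scene and side by matching the pad patch"""
    out=[]
    for n in("scene","side"):
        c=bot.camera(n); ref=cv2.imread(f"pics/{n}0.png")
        P=lambda d:proj(c,bed(p,[(.291-d,0,.023)]))[0]
        a=P(0); x,y=int(a[0]),int(a[1]); t=ref[y-15:y+15,x-20:x+20]
        best=[]
        for d in np.arange(0,.050,.0005):
            b=P(d)-a; q=cv2.getRectSubPix(c["img"],(40,30),(float(x-.5+b[0]),float(y-.5+b[1])))
            best.append((cv2.matchTemplate(q,t,cv2.TM_CCOEFF_NORMED)[0,0],d*1000))
        out.append(max(best))
    return out
if __name__=="__main__": print(head(),bot.get_obs()["time"])
E
python3 head.py
```

```text
[(np.float32(0.45601073), np.float64(11.5)), (np.float32(0.31005624), np.float64(12.5))] 4.1667
```

Call:
{"fn": "play_rows", "kwargs": {"steps": [[[0,-0.004,0,0],[0,-0.004,0.002,0],[0,-0.003,0.003,0],[0,0,0,0],[0,0,0,0]]]}}

```text
time: 4.58
ee_pos: [0.5181, -0.2112, 0.1664]
tcp_rot: [180.0, 0.0, 80.8]
wrist_force: [0.4, -0.3, 0.1]
opening: 0.0853
grasp_force: 0.0
```

Call:
{"fn": "play_rows", "kwargs": {"steps": [[[0,0,0,0],[0,0,0,0],[0,0,0,0],[0,0,0,0],[0,0,0,0]]], "gripper": 0.03}}

```text
time: 5.0
ee_pos: [0.5218, -0.2121, 0.17]
tcp_rot: [179.4, 0.1, 80.8]
wrist_force: [9.0, -0.8, 13.9]
opening: 0.0392
grasp_force: 45.4
```

Call:
{"fn": "play_rows", "kwargs": {"steps": [[[0,0,0,0],[0,0,0,0],[0,0,0,0],[0,0,0,0],[0,0,0,0]]]}}

```text
time: 5.42
ee_pos: [0.5218, -0.2121, 0.1701]
tcp_rot: [179.4, 0.1, 80.8]
wrist_force: [8.8, -2.2, 13.9]
opening: 0.0395
grasp_force: 45.4
```

Call:
{"fn": "play_rows", "kwargs": {"steps": [[[0,0,0,0],[0,0,0,0],[0,0,0,0],[0,0,0,0],[0,0,0,0]]], "gripper": 0.0854}}

```text
time: 5.83
ee_pos: [0.5176, -0.2111, 0.1656]
tcp_rot: [-179.9, -0.0, 80.8]
wrist_force: [-3.4, 0.9, -2.4]
opening: 0.0855
grasp_force: 1.6
```

```bash
python3 head.py
```

```text
[(np.float32(0.44062725), np.float64(23.5)), (np.float32(0.2929292), np.float64(23.0))] 5.9333
```

Call:
{"fn": "play_rows", "kwargs": {"steps": [[[0,-0.004,0,0],[0,-0.004,0.002,0],[0,-0.003,0.004,0],[0,0,0,0],[0,0,0,0]]]}}

```text
time: 6.35
ee_pos: [0.5072, -0.2095, 0.1603]
tcp_rot: [180.0, 0.0, 80.8]
wrist_force: [0.1, -0.2, -0.8]
opening: 0.0857
grasp_force: 0.0
```

Call:
{"fn": "play_rows", "kwargs": {"steps": [[[0,0,0,0],[0,0,0,0],[0,0,0,0],[0,0,0,0],[0,0,0,0]]], "gripper": 0.03, "squeeze": 60}}

```text
time: 6.77
ee_pos: [0.5118, -0.2106, 0.1663]
tcp_rot: [179.2, 0.1, 80.8]
wrist_force: [7.3, 0.2, 25.8]
opening: 0.039
grasp_force: 57.7
```

Call:
{"fn": "play_rows", "kwargs": {"steps": [[[0,0,0,0],[0,0,0,0],[0,0,0,0],[0,0,0,0],[0,0,0,0]]]}}

```text
time: 7.18
ee_pos: [0.5119, -0.2106, 0.1663]
tcp_rot: [179.1, 0.1, 80.8]
wrist_force: [8.3, -0.3, 26.1]
opening: 0.0385
grasp_force: 57.5
```

```bash
python3 head.py
```

```text
[(np.float32(0.31170577), np.float64(36.00000000000001)), (np.float32(0.2755211), np.float64(0.0))] 7.2833
```

Call:
{"fn": "play_rows", "kwargs": {"steps": [[[0,0,0,0],[0,0,0,0],[0,0,0,0],[0,0,0,0],[0,0,0,0]]], "gripper": 0.0854}}

```text
time: 7.7
ee_pos: [0.5067, -0.2093, 0.1594]
tcp_rot: [-179.9, -0.0, 80.8]
wrist_force: [-2.5, 0.6, -1.9]
opening: 0.0854
grasp_force: 1.4
```

```bash
python3 head.py
```

```text
[(np.float32(0.42473772), np.float64(35.50000000000001)), (np.float32(0.287264), np.float64(0.5))] 7.8
```

Call:
{"fn": "play_rows", "kwargs": {"steps": [[[0,-0.003,0,0],[0,-0.003,0.002,0],[0,0,0.002,0],[0,0,0,0],[0,0,0,0]]]}}

```text
time: 8.22
ee_pos: [0.5014, -0.2085, 0.1563]
tcp_rot: [180.0, 0.0, 80.8]
wrist_force: [-0.4, 0.3, 0.6]
opening: 0.0855
grasp_force: 0.0
```

Call:
{"fn": "play_rows", "kwargs": {"steps": [[[0,0,0,0],[0,0,0,0],[0,0,0,0],[0,0,0,0],[0,0,0,0]]], "gripper": 0.03, "squeeze": 45}}

```text
time: 8.63
ee_pos: [0.5033, -0.209, 0.1607]
tcp_rot: [179.6, 0.1, 80.8]
wrist_force: [0.9, 1.5, 24.4]
opening: 0.0588
grasp_force: 38.6
```

Call:
{"fn": "play_rows", "kwargs": {"steps": [[[0,0,0,0],[0,0,0,0],[0,0,0,0],[0,0,0,0],[0,0,0,0]]]}}

```text
time: 9.05
ee_pos: [0.5033, -0.209, 0.1606]
tcp_rot: [179.6, 0.1, 80.8]
wrist_force: [0.8, 0.9, 25.3]
opening: 0.0589
grasp_force: 38.6
```

```bash
python3 head.py
```

```text
[(np.float32(0.34267572), np.float64(36.00000000000001)), (np.float32(0.27012822), np.float64(0.0))] 9.15
```

Call:
{"fn": "play_rows", "kwargs": {"steps": [[[0,0,0,0],[0,0,0,0],[0,0,0,0],[0,0,0,0],[0,0,0,0]]], "gripper": 0.0854}}

```text
time: 9.57
ee_pos: [0.5013, -0.2085, 0.1559]
tcp_rot: [-180.0, -0.0, 80.8]
wrist_force: [-0.2, 0.8, 0.0]
opening: 0.0853
grasp_force: 0.0
```

```bash
python3 head.py
```

```text
[(np.float32(0.4327831), np.float64(35.50000000000001)), (np.float32(0.27842984), np.float64(0.5))] 9.6667
```

Call:
{"fn": "play_rows", "kwargs": {"steps": [[[0,0,-0.025,0],[0,0,-0.025,0],[0,0,-0.025,0],[0,0.01,-0.02,0],[0,0.02,0,0]]]}}

```text
time: 10.08
ee_pos: [0.5312, -0.2137, 0.2568]
tcp_rot: [179.6, 0.1, 80.7]
wrist_force: [0.8, 0.2, 0.9]
opening: 0.0855
grasp_force: 0.0
```

Call:
{"fn": "play_rows", "kwargs": {"steps": [[[0,0.02,0,0],[0,0.02,0,0],[0,0.02,0,0],[0,0,0,0],[0,0,0,0]]], "gripper": 0}}

```text
time: 10.5
ee_pos: [0.5906, -0.2229, 0.25]
tcp_rot: [-179.9, -0.0, 80.8]
wrist_force: [-0.5, -0.4, -0.9]
opening: 0.0257
grasp_force: 0.0
```

```bash
python3 head.py; python3 - <<'E'
from head import *
w=bot.camera("wrist"); i=w["img"].copy()
d=.036
for q in [(.291-d,.015,.023),(.291-d,-.015,.023),(.31-d,0.015,.023),(.31-d,-.015,.023),(.118,.075,.022),(.118,-.075,.022),(.2258-d,0,.09)]:
    a=proj(w,bed(p,[q]))[0]; cv2.circle(i,tuple(int(v) for v in a),3,(255,0,255),1)
cv2.imwrite("pics/w4.png",cv2.resize(i,(784,588)))
print(bot.get_obs()["ee_pos"],bot.get_obs()["tcp_rot"])
E
```

```text
[(np.float32(0.2791744), np.float64(36.00000000000001)), (np.float32(0.29047647), np.float64(0.0))] 10.6
[ 0.58958894 -0.22287573  0.25154073] [1.79998285e+02 2.79392161e-03 8.07701000e+01]
```

View pics/w4.png

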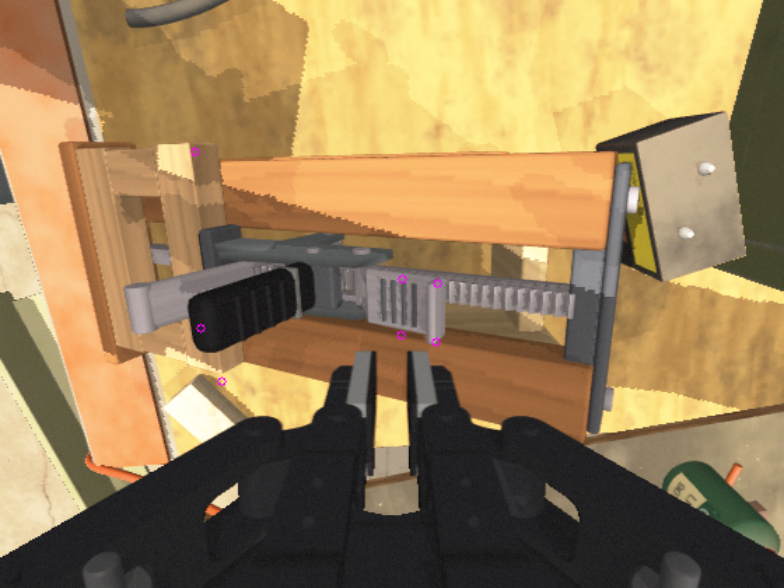

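Call:
{"fn": "play_rows", "kwargs": {"steps": [[[0,0,0.01,0],[0,0,0.02,0],[0,0,0.02,0],[0,0,0.012,0],[0,0,0.002,0]]]}}

```text
time: 11.07
ee_pos: [0.5887, -0.2226, 0.1853]
tcp_rot: [-179.8, -0.0, 80.8]
wrist_force: [-1.3, 0.6, -0.1]
opening: -0.0005
grasp_force: 0.0
```

Call:
{"fn": "play_rows", "kwargs": {"steps": [[[0,0,0.002,0],[0,0,0.002,0],[0,0,0.002,0],[0,0,0.002,0],[0,0,0,0]]]}}

```text
time: 11.48
ee_pos: [0.5902, -0.223, 0.1794]
tcp_rot: [180.0, 0.0, 80.8]
wrist_force: [-0.3, -0.2, 0.5]
opening: -0.0001
grasp_force: 0.0
```

Call:
{"fn": "play_rows", "kwargs": {"steps": [[[0,0,0.002,0],[0,0,0.002,0],[0,0,0.002,0],[0,0,0,0],[0,0,0,0]]]}}

```text
time: 11.9
ee_pos: [0.5902, -0.223, 0.1735]
tcp_rot: [180.0, 0.0, 80.8]
wrist_force: [-0.8, -0.6, 3.8]
opening: -0.0002
grasp_force: 1.5
```

Call:
{"fn": "play_rows", "kwargs": {"steps": [[[0,0,0.002,0],[0,0,0.002,0],[0,0,0,0],[0,0,0,0],[0,0,0,0]]]}}

```text
time: 12.32
ee_pos: [0.5905, -0.223, 0.1699]
tcp_rot: [179.9, 0.0, 80.8]
wrist_force: [0.6, 0.3, 5.3]
opening: 0.0003
grasp_force: 2.5
```

Call:
{"fn": "play_rows", "kwargs": {"steps": [[[0,0,0.002,0],[0,0,0.002,0],[0,0,0.002,0],[0,0,0,0],[0,0,0,0]]]}}

```text
time: 12.73
ee_pos: [0.5916, -0.2233, 0.1659]
tcp_rot: [179.7, 0.0, 80.8]
wrist_force: [2.4, 0.4, 13.5]
opening: 0.0001
grasp_force: 6.3
```

Call:
{"fn": "play_rows", "kwargs": {"steps": [[[0,0,0.002,0],[0,0,0.002,0],[0,0,0.002,0],[0,0,0,0],[0,0,0,0]]]}}

```text
time: 13.15
ee_pos: [0.5925, -0.2235, 0.1645]
tcp_rot: [179.3, 0.1, 80.8]
wrist_force: [-1.4, 1.2, 36.8]
opening: 0.0001
grasp_force: 18.5
```

Call:
{"fn": "play_rows", "kwargs": {"steps": [[[0,0.002,-0.002,0],[0,0.003,-0.002,0],[0,0.003,-0.0016,0],[0,0.003,-0.0016,0],[0,0.003,-0.0016,0]]]}}

```text
time: 13.57
ee_pos: [0.6009, -0.2246, 0.1687]
tcp_rot: [-179.8, 0.0, 80.7]
wrist_force: [-21.0, 5.7, 24.1]
opening: -0.0004
grasp_force: 14.8
```

```bash
python3 head.py; python3 -c "
from workcell import bot; o=bot.get_obs(); print(o['ee_pos'],o['wrist_force'])"
```

```text
[(np.float32(0.00048482645), np.float64(7.0)), (np.float32(0.21588752), np.float64(0.0))] 13.6667
[ 0.60142766 -0.22471335  0.16905338] [-20.12431692   4.6751815   25.66277795]
```

Call:
{"fn": "play_rows", "kwargs": {"steps": [[[0,0.003,-0.002,0],[0,0.003,-0.002,0],[0,0.003,-0.0016,0],[0,0.003,-0.0016,0],[0,0.003,-0.0016,0]]]}}

```text
time: 14.08
ee_pos: [0.6159, -0.2268, 0.1771]
tcp_rot: [-179.8, -0.0, 80.8]
wrist_force: [-22.9, 6.4, 17.8]
opening: 0.0003
grasp_force: 11.9
```

Call:
{"fn": "play_rows", "kwargs": {"steps": [[[0,0.003,-0.0016,0],[0,0.003,-0.0016,0],[0,0.003,-0.0016,0],[0,0,0,0],[0,0,0,0]]]}}

```text
time: 14.5
ee_pos: [0.6254, -0.2283, 0.1822]
tcp_rot: [-179.9, -0.0, 80.8]
wrist_force: [-17.3, 4.8, 19.4]
opening: 0.0
grasp_force: 12.5
```

```bash
python3 - <<'E'
from head import *
w=bot.camera("wrist"); im=w["img"].astype(int)
# black handle tip blob
k=((im.max(2)<45)*255).astype(np.uint8); k[300:]=0
n,l,st,ce=cv2.connectedComponentsWithStats(k)
for j in range(1,n):
    if st[j,4]>150: print(st[j],ce[j])
for d in (0,.012,.024,.036): print(d,proj(w,bed(p,[(.2258-d,0,.09),(.2258-d,0,.03)])))
E
```

```text
[440 173  36  49 342] [451.52339181 199.98830409]
[158 221  35  53 908] [180.1277533  244.83700441]
[  24  230  146   70 6456] [106.66960967 272.53128872]
[ 238  251   83   49 1485] [276.1030303 284.6996633]
[296 262  16  15 187] [302.65775401 269.18181818]
0 [[ 38.36208959 320.00196341]
 [164.45346321 258.01106807]]
0.012 [[ 21.12066214 310.92986944]
 [148.29112994 253.46523042]]
0.024 [[  5.31132491 302.61131268]
 [133.09598953 249.19142663]]
0.036 [[ -9.2372337  294.95615239]
 [118.78374552 245.16594736]]
```

Call:
{"fn": "play_rows", "kwargs": {"steps": [[[0,0.003,-0.0016,0],[0,0.003,-0.0016,0],[0,0.003,-0.0016,0],[0,0,0,0],[0,0,0,0]]]}}

```text
time: 14.97
ee_pos: [0.6349, -0.2303, 0.1857]
tcp_rot: [-179.9, 0.0, 80.8]
wrist_force: [-12.3, 0.3, 12.5]
opening: -0.0
grasp_force: 7.8
```

```bash
cat > hb.py <<'E'
from head import *
w=bot.camera("wrist"); im=w["img"].astype(int)
k=((im.max(2)<45)*255).astype(np.uint8); k[300:]=0
n,l,st,ce=cv2.connectedComponentsWithStats(k)
for j in range(1,n):
    if st[j,4]>600: print(st[j],ce[j])
for d in (0,.012): print(d,proj(w,bed(p,[(.2258-d,0,.09),(.2258-d,0,.03)])))
E
python3 hb.py
```

```text
[142 218  35  53 931] [164.08592911 241.6745435 ]
[   5  227  149   73 6986] [ 86.30017177 270.26510163]
[ 238  251   83   49 1293] [279.18406806 286.89481825]
0 [[ 19.04481564 313.16729246]
 [148.36371863 254.26335929]]
0.012 [[  3.05299727 304.61751423]
 [132.98078583 249.91485766]]
```

Call:
{"fn": "play_rows", "kwargs": {"steps": [[[0,0,-0.015,0],[0,0,-0.02,0],[0,0,-0.02,0],[0,0,-0.02,0],[0,0,-0.015,0]]]}}

```text
time: 15.43
ee_pos: [0.6364, -0.2304, 0.2757]
tcp_rot: [180.0, 0.0, 80.8]
wrist_force: [0.4, -1.4, 0.9]
opening: 0.0002
grasp_force: 0.0
```

```bash
python3 head.py; python3 hb.py; python3 - <<'E'
from head import *
a=cv2.imread("pics/scene0.png"); b=bot.camera("scene")["img"]
d=np.abs(a.astype(int)-b).max(2)
print("pad diff",d[225:262,335:375].mean(),"handle diff",d[236:265,295:320].mean(), bot.get_obs()["ee_pos"])
E
```

```text
[(np.float32(0.31587535), np.float64(0.0)), (np.float32(0.4092768), np.float64(0.0))] 15.5333
[ 115  188   78   57 2924] [152.61320109 215.43091655]
[ 238  251   83   49 1481] [276.0486158  284.55165429]
0 [[123.05447219 229.67720133]
 [188.78400332 206.56428105]]
0.012 [[110.78874625 226.69848872]
 [177.53641348 204.62135151]]
pad diff 39.630405405405405 handle diff 32.826206896551724 [ 0.63669996 -0.2304843   0.27351576]
```

Call:
{"fn": "play_rows", "kwargs": {"steps": [[[0.0117,-0.04,0,0],[0.0117,-0.041,0,0],[0.0117,-0.041,0,0],[0.0117,-0.041,0,0],[0.0117,-0.041,0,0]]]}}

```text
time: 16.05
ee_pos: [0.4488, -0.1422, 0.2722]
tcp_rot: [-179.8, -0.0, 80.8]
wrist_force: [-0.1, 0.6, 0.8]
opening: 0.0002
grasp_force: 0.0
```

Call:
{"fn": "play_rows", "kwargs": {"steps": [[[0,0,0,-0.12],[0,0,0,-0.12],[0,0,0,-0.12],[0,0,0,-0.12],[0,0,0,-0.12]]], "gripper": 0.06}}

```text
time: 16.47
ee_pos: [0.4505, -0.1429, 0.2729]
tcp_rot: [-179.9, -0.1, 115.5]
wrist_force: [0.2, -1.0, -0.1]
opening: 0.0593
grasp_force: 0.0
```

Call:
{"fn": "play_rows", "kwargs": {"steps": [[[0,0,0,-0.12],[0,0,0,-0.12],[0,0,0,-0.12],[0,0,0,-0.12],[0,0,0,-0.12]]]}}

```text
time: 16.88
ee_pos: [0.4506, -0.1429, 0.2728]
tcp_rot: [-180.0, -0.1, 149.9]
wrist_force: [0.6, 0.9, -0.2]
opening: 0.0599
grasp_force: 0.0
```

Call:
{"fn": "play_rows", "kwargs": {"steps": [[[0,0,0,-0.12],[0,0,0,-0.12],[0,0,0,-0.12],[0,0,0,-0.011],[0,0,0,0]]]}}

```text
time: 17.3
ee_pos: [0.4508, -0.143, 0.2734]
tcp_rot: [180.0, -0.1, 170.6]
wrist_force: [-0.4, -0.5, -0.7]
opening: 0.0598
grasp_force: 0.0
```

```bash
python3 head.py; python3 - <<'E'
from head import *
np.set_printoptions(precision=4,suppress=True)
o=bot.get_obs(); print(o["ee_pos"],o["tcp_rot"],o["q"],o["time"])
w=bot.camera("wrist"); cv2.imwrite("pics/w5.png",w["img"])
q=[(0,.073,.022),(.034,.073,.022),(.084,.073,.022),(.034,.043,.022),(.084,.043,.022),(.084,-.043,.022),(.034,-.043,.022),(.118,.075,.022),(.118,-.075,.022)]
print(proj(w,bed(p,q)))
E
```

```text
[(np.float32(0.28081048), np.float64(0.0)), (np.float32(0.4021136), np.float64(0.0))] 17.4
[ 0.4509 -0.143   0.2739] [179.9928  -0.0594 170.5796] [-17.5984  -4.2988   5.5495  99.9081  -0.0013  -8.178 ] 17.4
[[294.3702 114.3982]
 [294.7313 144.6158]
 [295.2895 191.3308]
 [265.8073 144.6831]
 [265.4833 191.3946]
 [180.0774 191.5775]
 [182.9283 144.8758]
 [297.7184 224.7553]
 [145.6009 225.0611]]
```

```bash
python3 - <<'E'
from head import *
np.set_printoptions(precision=1,suppress=True,linewidth=200)
i=cv2.imread("pics/w5.png")
print("row165 cols 140-320 step4"); print(i[163:168,140:320:4].mean(0).astype(int).tolist())
print("col215 rows 90-300"); print(i[90:300:4,213:218].mean(1).astype(int).tolist())
w=bot.camera("wrist")
for d in(0,.006,.012): print(d,proj(w,bed(p,[(.154-d,.031,.028),(.154-d,0,.028),(.154-d,-.031,.028),(.2258-d,0,.09)])).tolist())
im=i.astype(int);k=((im.max(2)<45)*255).astype(np.uint8)
n,l,st,ce=cv2.connectedComponentsWithStats(k)
for j in range(1,n):
    if st[j,4]>200: print(st[j],ce[j])
E
```

```text
row165 cols 140-320 step4
[[99, 169, 216], [98, 165, 210], [95, 159, 203], [95, 160, 205], [97, 162, 207], [142, 211, 247], [138, 204, 246], [132, 195, 241], [138, 204, 245], [84, 124, 161], [78, 118, 156], [80, 118, 157], [48, 70, 92], [41, 70, 109], [40, 70, 109], [38, 62, 98], [28, 48, 74], [52, 92, 119], [52, 93, 120], [52, 90, 116], [51, 89, 115], [103, 104, 112], [102, 102, 110], [82, 82, 89], [46, 82, 109], [47, 86, 112], [50, 86, 113], [42, 74, 97], [36, 65, 101], [44, 76, 120], [38, 65, 102], [37, 62, 99], [37, 64, 100], [84, 124, 164], [82, 119, 158], [78, 116, 153], [78, 118, 155], [82, 120, 159], [80, 120, 159], [140, 209, 247], [90, 155, 199], [92, 162, 210], [94, 168, 217], [93, 168, 217], [97, 174, 223]]
col215 rows 90-300
[[50, 71, 106], [52, 74, 105], [39, 69, 109], [44, 79, 124], [50, 84, 132], [50, 87, 135], [85, 125, 166], [84, 126, 168], [87, 128, 171], [87, 128, 170], [77, 113, 151], [84, 126, 165], [82, 121, 159], [82, 119, 157], [65, 96, 127], [60, 92, 121], [46, 83, 106], [49, 85, 109], [53, 92, 117], [54, 92, 118], [43, 82, 109], [45, 83, 109], [47, 85, 112]
[... 343 characters left out ...]
40, 41], [37, 37, 37], [37, 37, 40], [52, 54, 57], [60, 60, 64], [61, 62, 67], [55, 55, 61], [51, 50, 56]]
0 [[252.01878095810395, 261.3052694736341], [219.26658594682732, 261.3473877957349], [186.52197537715364, 261.3894963644755], [200.06792503437896, 358.94817741352654]]
0.006 [[252.1168388981885, 254.9136512344611], [219.49143321498119, 254.95634377010495], [186.8735533664696, 254.99902645768833], [200.46224801221672, 350.02652984923463]]
0.012 [[252.21414041380802, 248.57133829787557], [219.7145461979639, 248.61459495260658], [187.2224198865987, 248.65784166762683], [200.85256712760997, 341.1954705885245]]
[    0   256   560   164 46697] [276.2 365.4]
[420 393  24  27 223] [429.  406.4]
```

```bash
python3 - <<'E'
from head import *
np.set_printoptions(precision=4,suppress=True,linewidth=200)
w=bot.camera("wrist"); i=w["img"]
for r in (158,168,178):
    g=i[r-1:r+2].astype(float).mean((0,2)); print(r,[int(v) for v in g[150:196]],[int(v) for v in g[262:306]])
for r in (168,):
    P=onz(w,[(285,r),(271,r),(299,r),(160,r),(188,r),(229.5,r)],.083)
    print(P); L=(P-[p[0],p[1],0])@R.from_euler("z",p[2],degrees=True).as_matrix(); print(L)
print(bot.get_obs()["ee_pos"])
E
```

```text
158 [158, 157, 154, 154, 153, 155, 155, 167, 197, 199, 199, 200, 198, 196, 196, 197, 195, 193, 190, 190, 191, 185, 183, 188, 196, 192, 148, 121, 121, 120, 117, 118, 119, 119, 123, 119, 95, 69, 69, 70, 69, 68, 71, 73, 72, 72] [77, 76, 74, 72, 69, 77, 83, 84, 97, 123, 124, 122, 122, 118, 119, 118, 118, 116, 114, 113, 114, 113, 112, 113, 116, 118, 119, 126, 120, 120, 120, 126, 153, 179, 200, 201, 195, 149, 161, 162, 161, 160, 163, 165]
168 [156, 156, 159, 160, 161, 158, 156, 167, 203, 200, 199, 199, 197, 197, 196, 195, 193, 190, 190, 191, 192, 194, 196, 193, 165, 122, 122, 122, 119, 118, 117, 116, 117, 120, 120, 108, 73, 69, 69, 69, 70, 69, 72, 71, 72, 73] [66, 69, 65, 63, 64, 63, 65, 70, 86, 122, 122, 124, 123, 120, 119, 118, 118, 118, 115, 113, 113, 115, 116, 117, 119, 119, 121, 123, 122, 121, 129, 154, 178, 196, 198, 201, 199, 174, 151, 151, 150, 149, 149, 150]
178 [167, 166, 168, 171, 173, 175, 180, 195, 201, 201, 200, 199, 198, 195, 196, 194, 191, 189, 194, 200, 199, 197, 187, 120, 121, 123, 123, 120, 119, 117, 116, 116, 117, 119, 117, 101, 69, 69, 69, 69, 68, 63, 69, 69, 67, 67] [68, 68, 67, 67, 67, 63, 66, 66, 74, 116, 122, 125, 122, 122, 121, 118, 117, 117, 115, 113, 117, 123, 123, 121, 117, 119, 121, 122, 124, 137, 182, 199, 197, 195, 196, 198, 198, 182, 132, 152, 153, 157, 156, 155]
[[ 0.4343 -0.1334  0.083 ]
 [ 0.432  -0.1475  0.083 ]
 [ 0.4366 -0.1192  0.083 ]
 [ 0.4135 -0.2597  0.083 ]
 [ 0.4182 -0.2314  0.083 ]
 [ 0.4251 -0.1894  0.083 ]]
[[-0.1075  0.0627  0.083 ]
 [-0.1076  0.0484  0.083 ]
 [-0.1075  0.0771  0.083 ]
 [-0.1077 -0.0653  0.083 ]
 [-0.1076 -0.0366  0.083 ]
 [-0.1076  0.0059  0.083 ]]
[ 0.4511 -0.1431  0.2744]
```

Call:
{"fn": "play_rows", "kwargs": {"steps": [[[0.005,0.003,0.02,0],[0.005,0.0022,0.03,0],[0.0036,0.002,0.03,0],[0,0,0.03,0],[0,0,0.03,0]]]}}

```text
time: 17.97
ee_pos: [0.4387, -0.1337, 0.1334]
tcp_rot: [-180.0, 0.0, 170.7]
wrist_force: [0.3, -0.2, -0.6]
opening: 0.0604
grasp_force: 0.0
```

Call:
{"fn": "play_rows", "kwargs": {"steps": [[[0,0,0.02,0],[0,0,0.015,0],[0,0,0.012,0],[0,0,0.009,0],[0,0,0,0]]]}}

```text
time: 18.38
ee_pos: [0.4382, -0.1336, 0.0772]
tcp_rot: [180.0, -0.1, 170.8]
wrist_force: [-0.2, 0.3, 0.7]
opening: 0.0599
grasp_force: 0.0
```

Go down gently, feeling for the runner, then close.

Call:
{"fn": "play_rows", "kwargs": {"steps": [[[0,0,0.003,0],[0,0,0.003,0],[0,0,0.003,0],[0,0,0,0],[0,0,0,0]]]}}

```text
time: 18.8
ee_pos: [0.439, -0.1338, 0.0699]
tcp_rot: [-180.0, 0.0, 170.8]
wrist_force: [0.6, -0.2, 0.4]
opening: 0.0597
grasp_force: 0.0
```

Call:
{"fn": "play_rows", "kwargs": {"steps": [[[0,0,0,0],[0,0,0,0],[0,0,0,0],[0,0,0,0],[0,0,0,0]]], "gripper": 0.02, "squeeze": 60}}

```text
time: 19.22
ee_pos: [0.4391, -0.1343, 0.0704]
tcp_rot: [-179.9, 0.1, 170.8]
wrist_force: [-2.2, -2.1, 6.1]
opening: 0.0285
grasp_force: 59.8
```

Call:
{"fn": "play_rows", "kwargs": {"steps": [[[0,0,-0.003,0],[0,0,-0.006,0],[0,0,-0.01,0],[0,0,-0.012,0],[0.002,0,-0.012,0]]]}}

```text
time: 19.63
ee_pos: [0.437, -0.1334, 0.1139]
tcp_rot: [180.0, 0.0, 170.8]
wrist_force: [-0.0, -0.4, -3.4]
opening: 0.0288
grasp_force: 59.3
```

Call:
{"fn": "play_rows", "kwargs": {"steps": [[[0.008,0,-0.012,0],[0.012,0,-0.012,0],[0.012,0,-0.012,0],[0.008,0,-0.01,0],[0,0,-0.004,0]]]}}

```text
time: 20.05
ee_pos: [0.397, -0.1271, 0.1652]
tcp_rot: [-180.0, 0.2, 170.8]
wrist_force: [0.6, 0.2, -3.8]
opening: 0.0288
grasp_force: 59.2
```

```bash
python3 - <<'E'
from head import *
np.set_printoptions(precision=4,suppress=True,linewidth=200)
w=bot.camera("wrist"); i=w["img"].astype(int); cv2.imwrite("pics/w6.png",w["img"])
o=bot.get_obs(); print(o["ee_pos"],o["wrist_force"],o["torque"],o["opening"],w["xyz"])
for r in (100,130,160,190,220): print(r,i[r-1:r+2,40:440:8].mean((0,2)).astype(int).tolist())
E
python3 head.py
```

```text
[ 0.3979 -0.1273  0.1651] [-1.0432 -0.3246 -2.6409] [ 0.1672 -0.1036 -0.0445] 0.028993492150736214 [ 0.3244 -0.1139  0.3074]
100 [162, 161, 161, 164, 160, 155, 150, 150, 155, 164, 167, 168, 165, 164, 167, 174, 115, 114, 113, 112, 94, 92, 92, 90, 89, 89, 88, 90, 94, 93, 94, 96, 97, 106, 162, 162, 161, 157, 157, 156, 159, 149, 145, 166, 163, 163, 164, 170, 169, 172]
130 [151, 154, 154, 155, 156, 157, 159, 169, 172, 171, 166, 164, 153, 146, 150, 148, 93, 93, 94, 92, 93, 92, 92, 93, 94, 95, 96, 93, 94, 93, 94, 93, 92, 157, 160, 161, 162, 158, 162, 162, 162, 158, 172, 176, 178, 178, 176, 171, 171, 167]
160 [215, 215, 214, 215, 214, 215, 140, 138, 138, 139, 140, 141, 140, 141, 141, 139, 139, 141, 141, 142, 143, 144, 142, 125, 125, 124, 125, 125, 124, 142, 135, 125, 123, 123, 119, 184, 183, 184, 181, 191, 192, 185, 188, 176, 175, 184, 180, 171, 167, 167]
190 [198, 198, 200, 200, 213, 138, 139, 139, 140, 139, 139, 137, 136, 139, 137, 138, 137, 138, 137, 137, 135, 135, 116, 118, 117, 116, 115, 131, 117, 114, 114, 116, 114, 113, 112, 182, 183, 183, 177, 183, 183, 184, 174, 171, 170, 169, 166, 163, 154, 143]
220 [205, 208, 93, 79, 77, 67, 91, 123, 127, 140, 96, 91, 95, 97, 94, 89, 55, 57, 88, 86, 136, 137, 113, 95, 98, 99, 117, 119, 117, 114, 104, 120, 118, 119, 187, 195, 190, 199, 197, 198, 190, 180, 190, 110, 149, 189, 180, 173, 158, 50]
[(np.float32(0.2609476), np.float64(0.0)), (np.float32(0.40030465), np.float64(0.0))] 20.2
```

```bash
python3 - <<'E'
from head import *
np.set_printoptions(precision=4,suppress=True,linewidth=200)
c=bot.camera("scene")
def f(img,roi,c,z):
    x0,y0,x1,y1=roi; h=cv2.cvtColor(img,cv2.COLOR_BGR2HSV)
    for lo in [(0,110,90)]:
        m=cv2.inRange(h,lo,(14,255,255)); k=np.zeros_like(m); k[y0:y1,x0:x1]=m[y0:y1,x0:x1]
        k=cv2.morphologyEx(k,cv2.MORPH_OPEN,np.ones((3,3)))
        cs,_=cv2.findContours(k,cv2.RETR_EXTERNAL,cv2.CHAIN_APPROX_SIMPLE)
        for q in cs:
            if cv2.contourArea(q)<150: continue
            hu=cv2.convexHull(q); a=cv2.approxPolyDP(hu,3,True)[:,0]
            print(int(cv2.contourArea(q)),a.tolist()); print(onz(c,a,z)[:,:2].tolist())
print(cv2.cvtColor(c["img"],cv2.COLOR_BGR2HSV)[[228,240,218],[180,210,205]])
f(c["img"],(150,190,270,262),c,.02)
s=bot.camera("side"); print("side"); f(s["img"],(190,195,285,250),s,.02)
w=dict(c); o=cv2.imread("pics/wrist0.png"); print("wrist0",cv2.cvtColor(o,cv2.COLOR_BGR2HSV)[50,280])
w=bot.camera("wrist"); w["xyz"]=np.array([.54899325,.07359769,.37300032]); w["attitude"]=np.array([163.484735,.103832996,.005306955])
f(o,(150,0,390,110),w,.02)
E
```

```text
[[ 13 142 227]
 [113  10  98]
 [110  33  46]]
190 [[188, 222], [187, 231], [174, 238], [167, 235], [170, 229]]
[[0.4750277659663478, 0.20018040538745807], [0.4594915174224744, 0.1668253710732317], [0.42294621421052925, 0.156794426766951], [0.41251154507374127, 0.17640203237939023], [0.42678924610509017, 0.19549049156684473]]
240 [[255, 215], [255, 220], [219, 238], [214, 236], [214, 232], [236, 220]]
[[0.6311473864899083, 0.14195128936733747], [0.621244925181718, 0.12304863997234583], [0.5147523783370809, 0.10247657765139129], [0.5076833246919571, 0.11556356799566514], [0.5139978144144595, 0.12993207432898157], [0.5807848843048251, 0.1470930330408331]]
side
wrist0 [ 13 162 224]
4557 [[365, 14], [368, 36], [184, 94], [177, 92], [174, 73]]
[[0.6301382296674287, 0.16260871381565378], [0.634458855135055, 0.14365809609732205], [0.4513082824485992, 0.09042532778321609], [0.4443480340962797, 0.09234683006582163], [0.44293477594222397, 0.11029281864723692]]
```

Call:
{"fn": "play_rows", "kwargs": {"steps": [[[-0.002,0.01,0,0],[-0.004,0.02,0,0],[-0.005,0.03,0,0],[-0.005,0.035,0,0],[-0.005,0.035,0,0]]]}}

```text
time: 20.77
ee_pos: [0.4392, -0.0003, 0.1622]
tcp_rot: [180.0, -0.0, 170.7]
wrist_force: [0.9, -1.1, -2.8]
opening: 0.0287
grasp_force: 59.6
```

Call:
{"fn": "play_rows", "kwargs": {"steps": [[[-0.005,0.035,0,0],[-0.005,0.035,0,0],[-0.005,0.035,0,0],[-0.005,0.035,0,0],[-0.005,0.03,0,0]]]}}

```text
time: 21.18
ee_pos: [0.4909, 0.1648, 0.1619]
tcp_rot: [180.0, -0.0, 170.8]
wrist_force: [0.6, -0.3, -2.8]
opening: 0.0288
grasp_force: 59.6
```

Call:
{"fn": "play_rows", "kwargs": {"steps": [[[-0.005,0.03,0,0],[-0.004,0.02,0,0],[0,0.0104,0,-0.05],[0,0,0,-0.08],[0,0,0,-0.1]]]}}

```text
time: 21.6
ee_pos: [0.5091, 0.2215, 0.1614]
tcp_rot: [-180.0, -0.1, -175.7]
wrist_force: [-0.5, -0.7, -3.4]
opening: 0.0287
grasp_force: 59.6
```

Call:
{"fn": "play_rows", "kwargs": {"steps": [[[0,0,0,-0.1],[0,0,0,-0.07],[0,0,0,-0.04],[0,0,0,0],[0,0,0,0]]]}}

```text
time: 22.02
ee_pos: [0.5092, 0.2204, 0.162]
tcp_rot: [-180.0, -0.1, -164.1]
wrist_force: [-0.1, -0.1, -3.6]
opening: 0.0287
grasp_force: 59.8
```

```bash
python3 - <<'E'
from head import *
np.set_printoptions(precision=4,suppress=True,linewidth=200)
o=bot.get_obs(); print(o["ee_pos"],o["tcp_rot"],o["wrist_force"],o["opening"])
for n in("wrist","scene"):
    c=bot.camera(n); cv2.imwrite(f"pics/{n}7.png",c["img"])
    h=cv2.cvtColor(c["img"],cv2.COLOR_BGR2HSV); m=cv2.inRange(h,(0,140,120),(13,255,255))
    m=cv2.morphologyEx(m,cv2.MORPH_OPEN,np.ones((3,3)))
    cs,_=cv2.findContours(m,cv2.RETR_EXTERNAL,cv2.CHAIN_APPROX_SIMPLE)
    for q in cs:
        if cv2.contourArea(q)<150: continue
        a=cv2.approxPolyDP(cv2.convexHull(q),4,True)[:,0]
        print(n,a.tolist(),onz(c,a,.02)[:,:2].round(3).tolist())
E
python3 head.py
```

```text
[0.5092 0.2204 0.162 ] [-179.9991   -0.0585 -164.0715] [-0.0771 -0.1198 -3.5681] 0.028689970480184165
wrist [[163, 219], [176, 219], [185, 238], [187, 291], [182, 295], [168, 284]] [[0.558, 0.126], [0.555, 0.137], [0.571, 0.149], [0.625, 0.161], [0.631, 0.157], [0.622, 0.142]]
wrist [[277, 80], [280, 138], [257, 138], [255, 81]] [[0.415, 0.193], [0.459, 0.208], [0.465, 0.19], [0.421, 0.176]]
wrist [[169, 80], [175, 140], [152, 141], [145, 81]] [[0.44, 0.109], [0.485, 0.123], [0.492, 0.104], [0.446, 0.09]]
wrist [[559, 124], [544, 147], [531, 145], [219, 13], [213, 0], [440, 0], [559, 55]] [[0.384, 0.431], [0.404, 0.428], [0.406, 0.416], [0.381, 0.137], [0.374, 0.131], [0.327, 0.297], [0.336, 0.404]]
scene [[559, 398], [559, 407], [529, 419], [502, 417], [522, 394], [546, 390]] [[0.817, -0.563], [0.802, -0.573], [0.744, -0.563], [0.71, -0.54], [0.772, -0.528], [0.812, -0.543]]
scene [[212, 351], [223, 371], [218, 378], [209, 357]] [[0.368, -0.193], [0.367, -0.243], [0.354, -0.251], [0.358, -0.203]]
scene [[260, 339], [236, 367], [228, 367]] [[0.456, -0.213], [0.39, -0.246], [0.378, -0
[... 452 characters left out ...]
, 219]] [[0.387, 0.292], [0.369, 0.211], [0.316, 0.247], [0.337, 0.297]]
scene [[140, 30], [141, 46], [118, 45], [118, 40]] [[0.902, 2.018], [0.817, 1.72], [0.723, 1.801], [0.747, 1.891]]
scene [[139, 7], [139, 20], [118, 14], [123, 6]] [[1.061, 2.567], [0.962, 2.238], [0.896, 2.456], [0.981, 2.655]]
scene [[296, 0], [308, 0], [321, 72], [310, 76], [299, 70], [290, 36]] [[1.998, 2.17], [2.063, 2.125], [1.359, 0.927], [1.293, 0.911], [1.293, 0.998], [1.529, 1.466]]
scene [[273, 0], [276, 64], [258, 67], [241, 32], [249, 0]] [[1.873, 2.256], [1.249, 1.12], [1.162, 1.128], [1.35, 1.675], [1.741, 2.347]]
[(np.float32(0.8573058), np.float64(0.0)), (np.float32(0.8404346), np.float64(0.0))] 22.2167
```

Call:
{"fn": "play_rows", "kwargs": {"steps": [[[0,0.002,0.015,0],[0,0.002,0.025,0],[0,0,0.025,0],[0,0,0.02,0],[0,0,0.01,0]]]}}

```text
time: 22.63
ee_pos: [0.5071, 0.2232, 0.0648]
tcp_rot: [-180.0, -0.2, -164.0]
wrist_force: [-0.3, 0.0, -3.9]
opening: 0.0286
grasp_force: 59.8
```

Call:
{"fn": "play_rows", "kwargs": {"steps": [[[0,0,0.003,0],[0,0,0.003,0],[0,0,0.003,0],[0,0,0.003,0],[0,0,0.002,0]]], "squeeze": 30}}

```text
time: 23.05
ee_pos: [0.5088, 0.2239, 0.0544]
tcp_rot: [180.0, 0.1, -164.0]
wrist_force: [0.5, 1.7, -1.4]
opening: 0.0283
grasp_force: 60.3
```

Call:
{"fn": "play_rows", "kwargs": {"steps": [[[0,0,0.002,0],[0,0,0.002,0],[0,0,0.002,0],[0,0,0.002,0],[0,0,0.002,0]]], "gripper": 0.02, "squeeze": 25}}

```text
time: 23.47
ee_pos: [0.512, 0.2248, 0.0477]
tcp_rot: [180.0, 0.6, -164.0]
wrist_force: [8.2, 2.3, 14.1]
opening: 0.0287
grasp_force: 61.6
```

Call:
{"fn": "play_rows", "kwargs": {"steps": [[[0,0,0,0],[0,0,0,0],[0,0,0,0],[0,0,0,0],[0,0,0,0]]], "gripper": 0.0285, "squeeze": 20}}

```text
time: 23.88
ee_pos: [0.5118, 0.2248, 0.0474]
tcp_rot: [180.0, 0.5, -164.0]
wrist_force: [7.4, 1.3, 11.4]
opening: 0.0287
grasp_force: 58.1
```

Call:
{"fn": "play_rows", "kwargs": {"steps": [[[0,0,0,0],[0,0,0,0],[0,0,0,0],[0,0,0,0],[0,0,0,0]]], "gripper": 0.0294}}

```text
time: 24.3
ee_pos: [0.5104, 0.2243, 0.0458]
tcp_rot: [180.0, 0.3, -164.0]
wrist_force: [6.0, 0.9, 4.0]
opening: 0.0297
grasp_force: 23.9
```

Call:
{"fn": "play_rows", "kwargs": {"steps": [[[0,0,0.0015,0],[0,0,0.0015,0],[0,0,0.0015,0],[0,0,0.0015,0],[0,0,0.0015,0]]]}}

```text
time: 24.72
ee_pos: [0.5086, 0.2238, 0.0364]
tcp_rot: [180.0, 0.0, -164.0]
wrist_force: [3.8, 2.0, 2.6]
opening: 0.0294
grasp_force: 23.2
```

Call:
{"fn": "play_rows", "kwargs": {"steps": [[[0,0,0.001,0],[0,0,0.001,0],[0,0,0.001,0],[0,0,0.001,0],[0,0,0,0]]]}}

```text
time: 25.13
ee_pos: [0.508, 0.2236, 0.0318]
tcp_rot: [-180.0, -0.0, -164.0]
wrist_force: [3.1, 1.1, 1.3]
opening: 0.0298
grasp_force: 23.1
```

Call:
{"fn": "play_rows", "kwargs": {"steps": [[[0,0,0.001,0],[0,0,0.001,0],[0,0,0.001,0],[0,0,0.001,0],[0,0,0,0]]]}}

```text
time: 25.55
ee_pos: [0.5082, 0.2236, 0.0279]
tcp_rot: [-180.0, -0.0, -164.0]
wrist_force: [3.7, 0.7, 1.7]
opening: 0.0297
grasp_force: 23.1
```

Call:
{"fn": "play_rows", "kwargs": {"steps": [[[0,0,0.001,0],[0,0,0.001,0],[0,0,0.001,0],[0,0,0,0],[0,0,0,0]]]}}

```text
time: 25.97
ee_pos: [0.5081, 0.2236, 0.025]
tcp_rot: [-180.0, -0.0, -164.0]
wrist_force: [2.6, -0.2, -0.3]
opening: 0.0296
grasp_force: 23.0
```

```bash
python3 - <<'E'
from head import *
np.set_printoptions(precision=1,suppress=True,linewidth=200)
o=bot.get_obs(); w=bot.camera("wrist"); i=w["img"].astype(int); cv2.imwrite("pics/w8.png",w["img"])
ctr=np.array([.5266-.0,.1695]); a=np.radians(16)
Q=lambda x,y,z:[ctr[0]+x*np.cos(a)-y*np.sin(a),ctr[1]+x*np.sin(a)+y*np.cos(a),z]
print("expect flat corners", proj(w,[Q(-.059,-.075,.042),Q(-.059,.075,.042),Q(.059,-.075,.042),Q(-.025,-.043,.042),Q(.025,-.043,.042)]))
for c in (160,190,230): print(c,i[60:330:6,c-1:c+2].mean((1,2)).astype(int).tolist())
E
```

```text
expect flat corners [[-71.7 157. ]
 [322.  157. ]
 [  2.2 402.3]
 [ 31.3 240.1]
 [ 54.9 342.9]]
160 [155, 152, 145, 135, 138, 138, 140, 121, 117, 118, 114, 107, 148, 171, 170, 179, 174, 180, 180, 175, 163, 158, 173, 171, 167, 160, 121, 79, 122, 122, 127, 128, 132, 124, 129, 121, 126, 75, 75, 76, 14, 19, 21, 31, 30]
190 [155, 156, 155, 157, 148, 139, 132, 104, 107, 106, 105, 102, 155, 172, 171, 177, 175, 179, 179, 173, 159, 171, 174, 169, 166, 155, 117, 80, 138, 143, 148, 149, 152, 135, 133, 127, 70, 71, 69, 71, 75, 16, 14, 14, 9]
230 [137, 138, 139, 140, 139, 138, 133, 134, 133, 117, 116, 115, 158, 172, 182, 178, 175, 180, 178, 170, 156, 175, 174, 169, 143, 134, 107, 76, 78, 75, 73, 80, 88, 82, 96, 95, 96, 97, 96, 133, 24, 22, 24, 19, 25]
```

Call:
{"fn": "play_rows", "kwargs": {"steps": [[[0,0,0.001,0],[0,0,0.001,0],[0,0,0.001,0],[0,0,0,0],[0,0,0,0]]]}}

```text
time: 26.43
ee_pos: [0.5084, 0.2237, 0.0239]
tcp_rot: [180.0, 0.1, -164.0]
wrist_force: [-3.5, -2.5, 16.6]
opening: 0.0297
grasp_force: 24.5
```

```bash
python3 - <<'E'
from head import *
np.set_printoptions(precision=4,suppress=True,linewidth=200)
# far (-y) end of frame in side/scene: pine mask corners
for n in("scene","side"):
    c=bot.camera(n); ref=cv2.imread(f"pics/{n}0.png"); cv2.imwrite(f"pics/{n}9.png",c["img"])
    ctr=np.array([.518,.167]); a=np.radians(16)
    Q=lambda x,y,z:[ctr[0]+x*np.cos(a)-y*np.sin(a),ctr[1]+x*np.sin(a)+y*np.cos(a),z]
    P=proj(c,[Q(-.059,-.075,.042),Q(.059,-.075,.042),Q(.059,-.075,.042+.03),Q(-.059,.075,.042),Q(-.059,-.075,.02),Q(.059,-.075,.02)]).round(1); print(n,P.tolist())
    d=(np.abs(c["img"].astype(int)-ref).max(2)>30)
    x0,x1=int(P[:,0].min())-10,int(P[:,0].max())+15;y0,y1=int(P[:,1].min())-10,int(P[:,1].max())+8
    print(x0,x1,y0,y1)
    g=cv2.cvtColor(c["img"],cv2.COLOR_BGR2GRAY)
    for x in range(int(P[0,0]),int(P[1,0])+10,6): print(x,g[y0:y1:2,x].tolist())
print(bot.get_obs()["wrist_force"],bot.get_obs()["ee_pos"])
E
```

```text
scene [[209.3, 240.5], [247.4, 218.3], [246.8, 208.1], [170.4, 214.3], [210.2, 248.0], [247.8, 225.7]]
160 262 198 256
209 [40, 63, 144, 152, 145, 111, 108, 108, 86, 74, 78, 88, 86, 135, 202, 212, 204, 212, 217, 217, 224, 172, 142, 145, 128, 82, 87, 159, 176]
215 [201, 144, 142, 145, 153, 151, 139, 109, 108, 105, 88, 98, 95, 105, 202, 210, 203, 211, 206, 209, 135, 123, 130, 121, 85, 94, 101, 113, 162]
221 [204, 195, 173, 142, 141, 146, 153, 151, 131, 108, 108, 103, 132, 213, 217, 210, 218, 213, 131, 116, 119, 111, 87, 94, 100, 101, 108, 117, 182]
227 [180, 184, 183, 112, 113, 145, 143, 150, 152, 158, 168, 201, 219, 215, 215, 218, 140, 109, 116, 108, 91, 105, 120, 125, 118, 104, 139, 186, 190]
233 [198, 173, 149, 118, 109, 126, 148, 145, 178, 225, 225, 223, 209, 220, 164, 113, 113, 119, 91, 105, 125, 123, 124, 119, 143, 171, 178, 179, 184]
239 [194, 199, 193, 191, 190, 185, 125, 140, 216, 217, 218, 224, 223, 140, 126, 128, 111, 99, 125, 124, 124, 122, 157, 199, 196, 192, 165, 116, 124]
245 [192, 190, 190, 197, 203, 197, 125, 124, 103, 153, 222, 143, 117, 125, 124, 111, 114, 115, 118, 
[... 636 characters left out ...]
112, 117, 84, 84, 104, 98, 100, 143]
248 [186, 184, 175, 182, 178, 163, 134, 139, 142, 160, 194, 209, 209, 194, 121, 117, 109, 83, 93, 116, 114, 107, 140, 173]
254 [188, 179, 189, 192, 182, 148, 127, 115, 169, 214, 219, 216, 183, 113, 111, 102, 80, 96, 113, 111, 149, 187, 181, 157]
260 [187, 184, 192, 188, 189, 185, 187, 186, 170, 188, 210, 182, 127, 128, 116, 95, 110, 115, 114, 153, 185, 163, 116, 121]
266 [178, 189, 199, 202, 199, 184, 184, 190, 180, 112, 112, 107, 90, 90, 98, 117, 119, 123, 158, 164, 123, 115, 117, 115]
272 [198, 194, 191, 195, 197, 192, 191, 189, 175, 117, 105, 98, 98, 112, 109, 131, 161, 172, 142, 125, 119, 115, 114, 116]
[-3.421  -2.5013 15.9904] [0.5084 0.2237 0.0239]
```

Call:
{"fn": "play_rows", "kwargs": {"steps": [[[0,0,-0.0005,0],[0,0,0,0],[0,0,0,0],[0,0,0,0],[0,0,0,0]]], "gripper": 0.05}}

```text
time: 26.95
ee_pos: [0.508, 0.2236, 0.0222]
tcp_rot: [-180.0, -0.1, -164.0]
wrist_force: [0.6, 0.3, -0.2]
opening: 0.0499
grasp_force: 0.0
```

Call:
{"fn": "play_rows", "kwargs": {"steps": [[[0,0,-0.004,0],[0,0,-0.01,0],[0,0,-0.02,0],[0,0,-0.03,0],[0,0,-0.03,0]]]}}

```text
time: 27.37
ee_pos: [0.5078, 0.2235, 0.118]
tcp_rot: [-180.0, -0.1, -164.0]
wrist_force: [0.0, 1.2, 0.3]
opening: 0.05
grasp_force: 0.0
```

Call:
{"fn": "play_rows", "kwargs": {"steps": [[[0,0,-0.03,0],[0,0,-0.03,0],[0,0,-0.03,0],[0,0,0,0],[0,0,0,0]]]}}

```text
time: 27.78
ee_pos: [0.5091, 0.2241, 0.2094]
tcp_rot: [180.0, 0.2, -164.0]
wrist_force: [0.1, 1.5, -1.4]
opening: 0.0499
grasp_force: 0.0
```

```bash
python3 - <<'E'
from head import *
np.set_printoptions(precision=4,suppress=True,linewidth=200)
o=bot.get_obs(); print(o["ee_pos"],o["wrist_force"],o["time"])
w=bot.camera("wrist"); cv2.imwrite("pics/w10.png",w["img"])
ctr=np.array([.5266,.1695]); a=np.radians(16)
Q=lambda x,y,z:[ctr[0]+x*np.cos(a)-y*np.sin(a),ctr[1]+x*np.sin(a)+y*np.cos(a),z]
P=proj(w,[Q(x,y,.042) for x,y in((-.059,-.075),(-.059,.075),(.059,-.075),(.059,.075),(-.025,-.043),(-.025,.043),(.025,-.043),(.025,.043))]); print(P)
g=cv2.cvtColor(w["img"],cv2.COLOR_BGR2GRAY)
x=int((P[4,0]+P[5,0])/2); y=int(P[4:,1].mean())
print("col",x,g[20:330:4,x].tolist()); print("row",y,g[y,60:420:4].tolist())
E
python3 head.py
```

```text
[0.5091 0.2241 0.2094] [ 0.0682  1.4752 -1.4283] 27.7833
[[133.5091 128.5065]
 [296.8615 128.5117]
 [148.2434 247.2475]
 [295.0841 247.2477]
 [171.8397 165.3735]
 [262.5559 165.3756]
 [176.5793 215.57  ]
 [263.2935 215.5708]]
col 217 [142, 103, 158, 160, 129, 153, 153, 163, 162, 166, 166, 161, 167, 174, 175, 174, 157, 163, 152, 148, 148, 142, 125, 118, 117, 185, 185, 186, 193, 189, 172, 186, 183, 176, 81, 83, 79, 133, 131, 135, 135, 146, 135, 131, 138, 145, 94, 184, 187, 190, 190, 178, 183, 186, 171, 145, 152, 157, 159, 92, 82, 24, 17, 21, 13, 20, 23, 10, 23, 16, 16, 11, 10, 16, 17, 20, 23, 76]
row 190 [108, 113, 65, 81, 100, 106, 144, 163, 164, 163, 152, 147, 145, 150, 151, 142, 140, 144, 142, 150, 159, 159, 187, 179, 170, 178, 184, 182, 177, 85, 84, 111, 116, 61, 121, 132, 129, 130, 132, 133, 129, 131, 125, 131, 142, 133, 127, 122, 68, 70, 86, 117, 184, 180, 169, 179, 184, 178, 179, 152, 152, 152, 142, 136, 151, 149, 146, 154, 151, 156, 162, 161, 157, 154, 161, 156, 157, 147, 151, 154, 161, 165, 165, 166, 173, 169, 171, 174, 174, 171]
[(np.float32(0.8569768), np.float64(0.0)), (np.float32(0.8420002), np.float64(0.0))] 27.9333
```

```bash
python3 -c "
from workcell import bot; print(bot.job_done())"
```

```text
the job is handed in; nothing more can be done
None
```

The job is handed in: the rail was pressed tight, the clamp head slid fully back, and the frame lies flat across both bearer strips, about 11 mm off centre by my last camera check; the bottle was left alone and it took about 28 s, but no verdict came back.

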